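# Raise the sanding-station sash to the green collar

### The arm

A 7-joint arm with a two-finger parallel gripper is mounted at the origin on the work surface. World frame = base frame: x ahead of the robot, y to its left, z up, the work surface at z = 0. Lengths are in m, angles in rad, forces in N, time in s.
With the tool pointing down it reaches from about 0.425 to 0.825 m from the base axis. Payload 3.6 kg.
Tool frame: the origin (TCP) lies where the fingers leave the gripper's body, on its centre line; the fingertips stand 73 mm ahead of it and the grasp point (between the pads) lies 54 mm ahead of it; z points along the fingers, y is the line along which they close (so a half turn about z gives the same grasp; the last joint's range is limited). The gripper opens to 85 mm and grips with 20 to 120 N. Pads are 22 mm wide; open, the fingers measure 114 mm over their backs; the gripper's body (76 mm by 85 mm) begins 54 mm behind the grasp point. The pads swing forward as they close: fully open they stand 13 mm farther back than shut.
Start: joints at [-0.026, 0.615, -0.013, 1.423, 0.008, 1.103, -0.04], TCP at [0.65, 0, 0.304] pointing down, gripper open.
Joint ranges: [-3.12, 3.12], [-0.3, 2.06], [-1.34, 1.32], [0.26, 2.42], [-1.36, 4.5], [0.01, 1.98], [-2.84, 2.84]. Speed limits (rad/s): [2.79, 2.79, 3.14, 3.14, 3.14, 3.14, 3.14].

### API

Orientations are given as a unit quaternion [x, y, z, w].
In Python, from station import arm, snapshot, camera_info, ticket gives the robot as it stands. Calls block until the motion is done:
- arm.movep(position, orientation): joint-space move of the TCP to a pose.
- arm.line_to(position, velocity=0.15, ori=None): straight line of the TCP; ori=None keeps the orientation; velocity is the mean speed in m/s.
- arm.move_j(angles): joint-space move.
- arm.move_gripper(opening, effort=None): opening from 0.0 (shut) to 1.0 (fully open); effort is the grip in N (None keeps the last); returns when the fingers have stopped.
- arm.pause(seconds).
- arm.ik(position, orientation): joint angles nearest the present ones, or None.
- snapshot(name): name is "scene" or "side" or "wrist"; returns the picture (384x512x3 uint8, blue, green, red); there is no depth.
- camera_info(name): a dict with "fx", "fy", "cx", "cy" (pixels), "dist_coeffs" ([k1, k2, p1, p2, k3] as OpenCV has them; the pictures are not rectified), "R" (3x3) and "t" (3): a world point X has camera coordinates R X + t; the wrist camera has in their place "T_tool_cam" (4x4, takes a point from camera to tool coordinates, whose origin is the TCP and whose axes are the flange's). Camera axes: x right, y down, z forward; pixel columns grow to the right and rows downward; lengths in m; the calibration is good to about 2 mm. A picture is of the moment at which its call begins: read the wrist's pose just before it. camera_info takes no time and is no camera call.
A pose or a line that the arm cannot do raises arm.MotionError and nothing moves.
- ticket.finish_job(): hands the job in; it is judged then, once.
Readings, each from a call of its own:
- arm.read_time(): time.
- arm.read_joint_positions(): joint angles.
- arm.read_dq(): joint speeds.
- arm.read_effort(): joint torques, N m.
- arm.read_tool_pos(): TCP position.
- arm.read_eef_rot(): TCP orientation.
- arm.read_ft_force(): force on the tool from outside, world axes, zero at the start.
- arm.read_wrist_torque(): the same for the moment, N m.
- arm.read_opening(): opening from 0.0 (shut) to 1.0 (fully open).
- arm.read_finger_force(): force on a finger pad.
Only numpy, scipy, OpenCV 4.12 (cv2) and the standard library are available. Lean on these libraries where they do the work, as an engineer would, in place of code of your own. Each camera call takes 0.05 s, during which the arm holds its last target. There are 200 camera calls.

### The job

The ukulele body is ready to come off the sanding station. Raise the station's front sash, which slides up easily when pushed from under its dark wooden lift rail, until the rail's bottom edge is level with the green collar, not the red one, and leave it standing there. Do not shift the ukulele body lying behind it.

Things in the scene. Friction and masses are not known exactly. Their poses are not given: they have to be found in the camera images.
- rail_edge (a point): Middle of the lower front edge of the dark wooden lift rail, a ledge along the foot of the clear sash: 310 mm wide, 20 mm thick, jutting 55 mm from the sash; x level, into the station (65 to 86 degrees left of straight ahead), y along the rail, z up. Starts 105-145 mm over the bench, clear below. Slides only up and down, spring-balanced: 2-5 N moves it, it stays where left; upper stop 355 mm over the bench
- green_collar: Green plastic collar, 56 x 56 mm, 16 mm high, fixed round one of the two 36 mm square wooden jambs of the sanding station (left or right, 190 mm from the rail's middle): the height mark to use. Origin at its centre, half-way up it, 200 to 260 mm above the bench. Axes as rail_edge's. The jambs are 460 mm tall.
- red_collar: Red plastic collar of the same size round the other jamb, 50 to 75 mm higher than the green one: the mark for another job, not to be used. Origin at its centre.
- ukulele: Small solid wooden ukulele body, 36 mm thick, about 260 x 165 mm, 0.7 kg, lying loose and flat on the station's grille behind the sash. Origin at the centre of its underside, z up, y along its length. The station's green base under it is 45 mm high and begins 44 mm behind rail_edge.

How it is judged:
By the outcome, as a careful person would: the job done as asked, in the order asked, and still so for the second after the job is handed in, with the robot touching nothing.
It also fails if it takes over 35 s, if anything falls off the work surface, if the arm or the gripper's body presses on something with over 40 N, if the wrist force passes 120 N, or if a joint passes its speed limit or range.

## Working session

There is one attempt and no reset: what is moved stays moved. The work goes in short steps, each a Python script; the robot and the scene stay as the last script left them, time stands still between calls to the robot, and variables do not carry over. Pictures are saved under pics/ and viewed, at most 10 in all, crops included, and the job is handed in when it is done.

```bash
mkdir -p pics; python3 - <<'E'
from station import arm,snapshot,camera_info
import cv2
for n in ("scene","side"):
    cv2.imwrite(f"pics/{n}0.png",snapshot(n)); c=camera_info(n); print(n,c)
print(camera_info("wrist"),arm.read_eef_rot(),arm.read_time())
E
```

```text
scene {'fx': 468.04060860737906, 'fy': 468.04060860737906, 'cx': 251.65033816134746, 'cy': 187.53292826639296, 'dist_coeffs': array([0.03411801, 0.        , 0.        , 0.        , 0.        ]), 'R': array([[-0.35195556, -0.93599946, -0.00568327],
       [-0.88221837,  0.33374931, -0.33211766],
       [ 0.31275874, -0.11187677, -0.94322084]]), 't': array([0.42528848, 0.49672415, 1.06900224])}
side {'fx': 352.90943140423053, 'fy': 352.90943140423053, 'cx': 255.46931025838566, 'cy': 190.89302875077217, 'dist_coeffs': array([-0.01215209,  0.        ,  0.        ,  0.        ,  0.        ]), 'R': array([[ 4.22074940e-01, -9.06560942e-01,  5.14698479e-05],
       [-7.59291187e-01, -3.53540382e-01, -5.46338807e-01],
       [ 4.95307620e-01,  2.30556839e-01, -8.37564269e-01]]), 't': array([0.00453752, 0.65012627, 0.4960068 ])}
{'fx': 285.28694218259136, 'fy': 285.28694218259136, 'cx': 255.4979555056818, 'cy': 197.044223949709, 'dist_coeffs': array([-0.06816853,  0.        ,  0.        ,  0.        ,  0.        ]), 'T_tool_cam': array([[-5.57408738e-04, -9.44694132e-01, -3.27952263e-01,
         8.44911781e-02],
       [ 9.99999464e-01, -2.40416404e-04, -1.00712363e-03,
        -4.07092140e-04],
       [ 8.72578677e-04, -3.27952648e-01,  9.44693759e-01,
        -7.07745036e-02],
       [ 0.00000000e+00,  0.00000000e+00,  0.00000000e+00,
         1.00000000e+00]])} [ 0.70708563  0.70712699 -0.00082956 -0.00079842] 0.1
```

View pics/scene0.png

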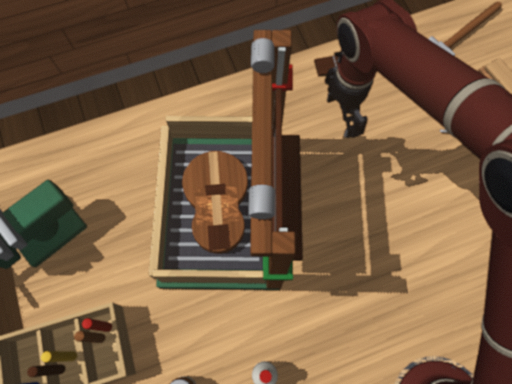

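View pics/side0.png

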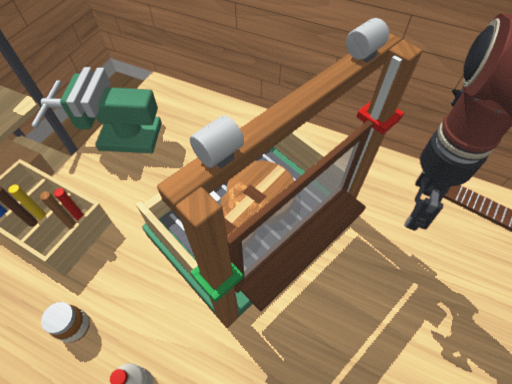

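```bash
python3 - <<'E'
import cv2,numpy as np
s=cv2.imread("pics/scene0.png");d=cv2.imread("pics/side0.png")
def c(i,x,y,w,h): return cv2.resize(i[y:y+h,x:x+w],(400,300),interpolation=cv2.INTER_CUBIC)
# side green (180..260,240..300+), side red, scene green, side rail
m=np.vstack([np.hstack([c(d,180,240,80,60+0),c(d,340,80,80,60)]),np.hstack([c(s,240,230,80,60),c(s,240,110,200,150)])])
cv2.imwrite("pics/m1.png",m)
for n,i in (("scene",s),("side",d)):
    h=cv2.cvtColor(i,cv2.COLOR_BGR2HSV)
    for k,lo,hi in (("g",(50,180,100),(70,255,255)),("r",(0,220,120),(4,255,255))):
        q=cv2.inRange(h,lo,hi);nn,_,st,ce=cv2.connectedComponentsWithStats(q)
        for j in range(1,nn):
            if st[j,4]>15: print(n,k,st[j],ce[j])
E
```

```text
(no output)
```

View pics/m1.png

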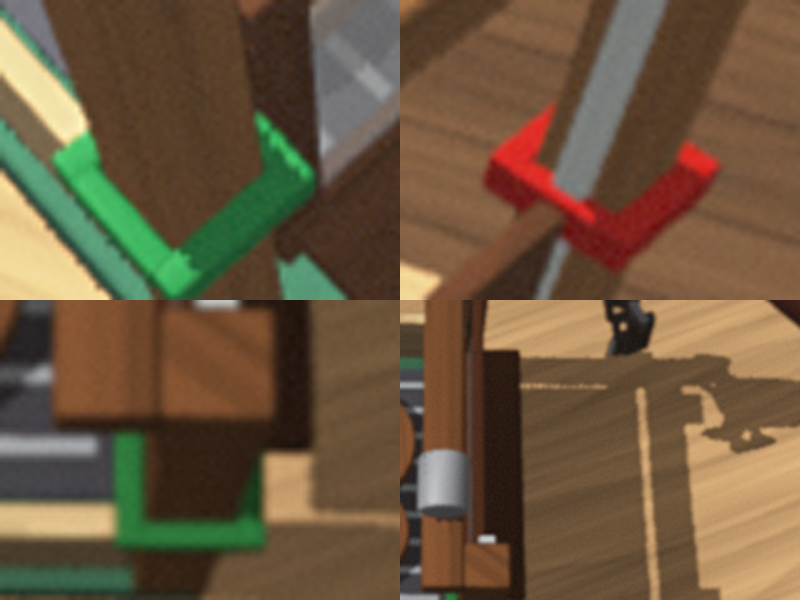

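```bash
cat > h.py <<'E'
import numpy as np,cv2
from station import arm,snapshot,camera_info
def cam(n):
    c=camera_info(n)
    K=np.array([[c['fx'],0,c['cx']],[0,c['fy'],c['cy']],[0,0,1]])
    if 'R' in c: return K,c['dist_coeffs'],c['R'],c['t']
    from scipy.spatial.transform import Rotation as Ro
    Rt=Ro.from_quat(arm.read_eef_rot()).as_matrix();p=np.array(arm.read_tool_pos());T=c['T_tool_cam']
    R=(Rt@T[:3,:3]).T; t=-R@(p+Rt@T[:3,3]); return K,c['dist_coeffs'],R,t
def ray(c,uv):
    K,D,R,t=c; q=cv2.undistortPoints(np.array([[uv]],float),K,D)[0,0]
    d=R.T@np.array([q[0],q[1],1]); return -R.T@t,d/np.linalg.norm(d)
def onz(c,uv,z):
    o,d=ray(c,uv); return o+d*(z-o[2])/d[2]
def onplane(c,uv,p0,n):
    o,d=ray(c,uv); return o+d*((p0-o)@n)/(d@n)
def tri(rs):
    A=sum(np.eye(3)-np.outer(d,d) for o,d in rs);b=sum((np.eye(3)-np.outer(d,d))@o for o,d in rs)
    return np.linalg.solve(A,b)
def proj(c,X):
    K,D,R,t=c; return cv2.projectPoints(np.array(X,float).reshape(-1,3),cv2.Rodrigues(R)[0],t,K,D)[0][:,0]
def quat(z,x):
    from scipy.spatial.transform import Rotation as Ro
    z=z/np.linalg.norm(z);x=x-(x@z)*z;x/=np.linalg.norm(x);return Ro.from_matrix(np.c_[x,np.cross(z,x),z]).as_quat()
E
python3 - <<'E'
from h import *
S,D=cam("scene"),cam("side")
print("jamb top near-front",onz(S,(295,253.3),.46),"near-back",onz(S,(272,253.6),.46),"far-front",onz(S,(294,232),.46))
a=tri([ray(S,(292.6,279.6)),ray(D,(217,292.5))]);print("collar corner",a)
b=tri([ray(S,(263.4,279.6)),ray(D,(191.5,271))]);print("collar back-near",b)
for z in (.12,.14,.16):
    p,q=onz(S,(302.2,260),z),onz(S,(299.5,135),z);print("rail z",z,p,q,np.linalg.norm(p-q))
c=tri([ray(S,(302.2,260)),ray(D,(255,303))]);print("rail near",c)
c=tri([ray(S,(299.5,135)),ray(D,(364,206))]);print("rail far",c)
E
```

```text
jamb top near-front [0.36654593 0.24230688 0.46      ] near-back [0.37860899 0.27566513 0.46      ] far-front [0.39824893 0.23092654 0.46      ]
collar corner [0.35618782 0.23526429 0.27195478]
collar back-near [0.37465529 0.28769515 0.25886736]
rail z 0.12 [0.40033696 0.18085061 0.12      ] [0.69112493 0.0666687  0.12      ] 0.3124022352357294
rail z 0.14 [0.39755632 0.18409084 0.14      ] [0.68283535 0.0720721  0.14      ] 0.30648380612456794
rail z 0.16 [0.39477568 0.18733107 0.16      ] [0.67454576 0.07747549 0.16      ] 0.30056537701340663
rail near [0.39327872 0.18986247 0.17835125]
rail far [0.68378764 0.07185125 0.13598188]
```

```bash
python3 - <<'E'
from h import *
n=np.array([.366,.930,0]);n/=np.linalg.norm(n);u=np.array([n[1],-n[0],0]);Z=np.array([0,0,1.])
m=np.array([.540,.128,0])
for pitch in (0,10,20,30,45):
  a=np.radians(pitch);zt=np.cos(a)*n-np.sin(a)*Z
  for nm,x in (("up",Z),("down",-Z),("u",u),("-u",-u)):
    if pitch and nm!="up":continue
    q=quat(zt,x);r=[]
    for s in (-.06,0,.06):
      for back,z in ((.04,.09),(.04,.23),(.12,.09),(.2,.12),(.2,.25),(.3,.25)):
        tip=m+u*s+n*(.073-back)+Z*z; J=arm.ik(tip-zt*.073,q); r.append('x' if J is None else '.')
    print(pitch,nm,''.join(r))
E
```

```text
0 up .......x..........
0 down .......x..........
0 u .......x..........
0 -u .......x..........
10 up .......x..........
20 up ..................
30 up .x................
45 up ..................
```

```bash
python3 - <<'E'
from h import *
n=np.array([.366,.930,0]);n/=np.linalg.norm(n);u=np.array([n[1],-n[0],0]);Z=np.array([0,0,1.])
m=np.array([.540,.128,0])
q=quat(n,Z);p=m-n*.2-u*.03+Z*.2
print(arm.ik(p,q))
arm.movep(p,q)
arm.move_gripper(0.0)
print(arm.read_tool_pos(),arm.read_joint_positions(),arm.read_time(),p)
for s,z in ((0.0,.12),(0.0,.23),(.05,.12),(.05,.23)):
    for b in (.04,.12,.2):
        print(s,z,b,arm.ik(m-u*s-n*b+Z*z,q))
c=cam("wrist");np.save("c1.npy",np.array(c,dtype=object),allow_pickle=True)
cv2.imwrite("pics/w1.png",snapshot("wrist"));cv2.imwrite("pics/s1.png",snapshot("side"))
E
```

```text
[ 1.11660885  1.14019073 -0.81543253  2.19140006 -1.17182879  0.88096051
  1.33245936]
[ 0.43882795 -0.04716728  0.19997625] [ 1.11670923  1.14020719 -0.81539321  2.19141526 -1.17181961  0.88093103
  1.33243403] 2.1083 [ 0.43884212 -0.0471202   0.2       ]
0.0 0.12 0.04 [-0.01864293  1.18160058  0.36805747  2.12708635  4.49954588  1.93290692
  1.63109603]
0.0 0.12 0.12 [ 0.95590131  1.34647156 -0.83773357  2.104065   -1.29137815  0.74275401
  1.50557856]
0.0 0.12 0.2 [ 1.06749071  1.29237659 -0.74140006  2.07103218 -1.09736768  0.8802696
  1.36129115]
0.0 0.23 0.04 None
0.0 0.23 0.12 [ 0.98132513  1.12124265 -0.92314218  2.15441768 -1.35833816  0.78837319
  1.35590577]
0.0 0.23 0.2 [ 1.10191884  1.07609078 -0.83100335  2.12005819 -1.15894692  0.93397835
  1.21594031]
0.05 0.12 0.04 [ 0.99938457  1.75390142 -1.33421834  2.22562661  4.28414339  0.09540283
  2.28632733]
0.05 0.12 0.12 [ 1.12797867  1.58088888 -1.13663614  2.22903404 -1.15076835  0.3355286
  1.44274407]
0.05 0.12 0.2 [ 1.10890221  1.3121274  -0.74483615  2.19661514 -1.14060302  0.81599918
  1.48737223]
0.05 0.23 0.04 [ 0.90440093  1.27557531 -1.16338541  2.28378047  4.47631837  0.51267265
  1.80550449]
0.05 0.23 0.12 None
0.05 0.23 0.2 [ 1.1447816   1.07890638 -0.84856177  2.25010759 -1.20611325  0.88211239
  1.33135631]
```

View pics/w1.png

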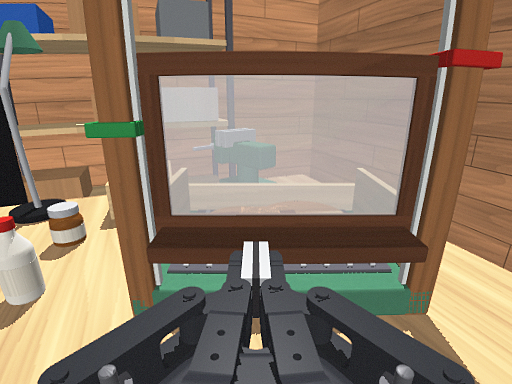

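```bash
python3 - <<'E'
from h import *
w=cv2.imread("pics/w1.png");c=tuple(np.load("c1.npy",allow_pickle=True))
c=(c[0].astype(float),c[1].astype(float),c[2].astype(float),c[3].astype(float))
h=cv2.cvtColor(w,cv2.COLOR_BGR2HSV);q=cv2.inRange(h,(50,120,70),(75,255,255));q[:100]=0;q[160:]=0
ys,xs=np.nonzero(q);print("green",xs.min(),xs.max(),ys.min(),ys.max())
for x in (90,100,115,125,135,142): 
    v=np.nonzero(q[:,x])[0]; print(x,v.min() if len(v) else None,v.max() if len(v) else None)
for x in (170,200,380,410): print(x,[int(v) for v in w[225:285:2,x].sum(1)])
print('row252',[int(v) for v in w[252,140:160].sum(1)],[int(v) for v in w[252,415:435].sum(1)])
n=np.array([.366,.930,0]);n/=np.linalg.norm(n);u=np.array([n[1],-n[0],0]);Z=np.array([0,0,1.])
m=np.array([.540,.128,0]);q0=np.array(arm.read_joint_positions())
for yaw in (-45,-30,-15,0,15,30):
  for pitch in (0,15,30):
   a=np.radians(pitch);y=np.radians(yaw);d=np.cos(y)*n+np.sin(y)*u;zt=np.cos(a)*d-np.sin(a)*Z
   q=quat(zt,Z)
   for s in (-.06,-.03,0,.03,.06,.09):
    worst=0;marg=9
    for f,z in ((-.12,.09),(-.05,.09),(.03,.09),(.03,.15),(.03,.2),(.03,.25)):
      J=arm.ik(m+u*s+n*f+Z*z-zt*.073,q)
      if J is None: worst=99;break
      J=np.array(J);worst=max(worst,abs(J-q0)[:6].max());marg=min(marg,J[4]+1.36,1.32-abs(J[2]),2.42-J[3])
    if worst<1.5: print(yaw,pitch,s,round(worst,2),round(marg,2))
E
```

```text
green 84 143 120 137
90 123 137
100 123 137
115 122 136
125 122 136
135 121 136
142 120 134
170 [185, 147, 144, 139, 130, 142, 142, 123, 148, 116, 130, 135, 166, 185, 167, 174, 159, 186, 178, 223, 363, 375, 353, 225, 271, 390, 386, 383, 382, 384]
200 [189, 151, 140, 142, 124, 150, 124, 122, 144, 130, 127, 140, 169, 175, 178, 175, 172, 183, 164, 176, 368, 368, 361, 231, 349, 389, 380, 389, 385, 390]
380 [182, 135, 149, 133, 138, 122, 153, 138, 128, 148, 120, 145, 178, 173, 175, 170, 162, 159, 140, 328, 369, 373, 289, 233, 384, 394, 372, 378, 390, 383]
410 [171, 227, 301, 296, 123, 137, 140, 145, 140, 128, 128, 160, 174, 162, 167, 184, 170, 153, 153, 294, 130, 125, 156, 151, 189, 187, 176, 184, 200, 193]
row252 [279, 286, 254, 262, 271, 262, 216, 149, 172, 175, 179, 165, 175, 176, 172, 168, 185, 178, 172, 175] [172, 164, 181, 159, 180, 171, 175, 177, 176, 175, 175, 166, 182, 263, 262, 261, 263, 265, 282, 279]
-45 0 -0.06 0.75 0.43
-45 0 -0.03 0.75 0.44
-45 0 0 0.77 0.45
-45 0 0.03 0.87 0.46
-45 0 0.06 0.98 0.47
-45 0 0.09 1.1 0.48
-45 15 -0.06 0.79 0.5
-45 15 -0.03 0.8 0.51
-45 15 0 0.
[... 430 characters left out ...]
68 0.57
-30 15 0.09 0.77 0.58
-30 30 -0.06 0.64 0.46
-30 30 -0.03 0.67 0.54
-30 30 0 0.69 0.63
-30 30 0.03 0.72 0.65
-30 30 0.06 0.74 0.66
-30 30 0.09 0.77 0.67
-15 0 -0.06 0.37 0.14
-15 0 -0.03 0.38 0.19
-15 0 0 0.4 0.24
-15 0 0.03 0.43 0.28
-15 0 0.06 0.51 0.31
-15 0 0.09 0.6 0.34
-15 15 -0.06 0.42 0.17
-15 15 -0.03 0.44 0.24
-15 15 0 0.46 0.3
-15 15 0.03 0.47 0.34
-15 15 0.06 0.49 0.39
-15 15 0.09 0.54 0.42
-15 30 -0.06 0.53 0.16
-15 30 -0.03 0.55 0.25
-15 30 0 0.57 0.32
-15 30 0.03 0.58 0.38
-15 30 0.06 0.6 0.43
-15 30 0.09 0.61 0.48
0 0 0.06 0.37 0.0
0 0 0.09 0.38 0.02
0 15 0.03 0.66 0.06
0 15 0.06 0.45 0.02
0 15 0.09 0.39 0.06
0 30 0.03 1.28 0.02
0 30 0.06 0.48 0.02
0 30 0.09 0.51 0.13
```

```bash
cat >> h.py <<'E'
n=np.array([.366,.930,0]);n/=np.linalg.norm(n);u=np.array([n[1],-n[0],0]);Z=np.array([0,0,1.])
E
python3 - <<'E'
from h import *
c=tuple(x.astype(float) for x in np.load("c1.npy",allow_pickle=True))
S=cam("scene")
m=np.array([.540,.128,0])
for off in (-.01,0,.01):
    P=m+n*off
    a,b=onplane(c,(146.5,252),P,n),onplane(c,(427.5,252),P,n)
    print(off,np.linalg.norm(a-b),a,b,[onplane(c,(x,y),P,n)[2].round(4) for x,y in ((170,263.5),(200,264.5),(380,262.5),(410,262.5))])
# yaw free: rail ends on bottom plane
    G=P+n*(.0615-.028)
    t,bt=onplane(c,(115,121.5),G,n),onplane(c,(115,136.5),G,n);l,r=onplane(c,(86,130),G,n),onplane(c,(143,128),G,n)
    print("  green top",t,"bot z",bt[2],"width",np.linalg.norm(l-r), l,r,"u off",(0.5*(l+r)-.5*(a+b))@u)
E
```

```text
-0.01 0.2982945911623954 [0.40171622 0.17167482 0.13398703] [0.67928566 0.06243782 0.13252305] [np.float64(0.1203), np.float64(0.1193), np.float64(0.1206), np.float64(0.1199)]
  green top [0.3873365  0.21333483 0.2649379 ] bot z 0.24977505528718397 width 0.060891804368884264 [0.35715345 0.22521333 0.25700828] [0.41380853 0.20291681 0.25794558] u off -0.17977661499372435
0 0.3097520960143467 [0.40129098 0.18258871 0.12817082] [0.68952188 0.06915591 0.12665061] [np.float64(0.1139), np.float64(0.1129), np.float64(0.1143), np.float64(0.1136)]
  green top [0.38647038 0.22442223 0.26424116] bot z 0.24856231030385023 width 0.06296402095149425 [0.35526017 0.23670496 0.25604169] [0.41384329 0.21364966 0.25701089] u off -0.18604695011097952
0.01 0.3212096008662981 [0.40086575 0.1935026  0.1223546 ] [0.69975809 0.075874   0.12077816] [np.float64(0.1076), np.float64(0.1065), np.float64(0.108), np.float64(0.1072)]
  green top [0.38560427 0.23550962 0.26354443] bot z 0.2473495653205165 width 0.06503623753410416 [0.35336689 0.24819659 0.2550751 ] [0.41387805 0.22438252 0.25607619] u off -0.19231728522823457
```

```bash
cat >> h.py <<'E'
y=np.radians(-25);zt=np.cos(y)*n+np.sin(y)*u;q=quat(zt,Z)
m=np.array([.545,.126,0])
def tcp(f,z,s=0): return m+u*s+n*f+Z*z-zt*.073
E
python3 - <<'E'
from h import *
arm.movep(tcp(-.09,.15),q)
arm.line_to(tcp(-.09,.085),.15)
F=lambda:np.round(arm.read_ft_force(),2)
print(F(),arm.read_joint_positions())
arm.line_to(tcp(.03,.085),.15);print("in",F())
f0=arm.read_ft_force()
z=.085
while z<.125:
    z+=.003;arm.line_to(tcp(.03,z),.05)
    f=np.array(arm.read_ft_force())-f0
    if abs(f[2])>1.2: break
print("contact",z,f,arm.read_tool_pos(),arm.read_time())
cv2.imwrite("pics/w2.png",snapshot("wrist"))
E
```

```text
[-0.13 -0.01  1.28] [ 0.85243451  1.35811535 -0.727036    1.70719717 -0.66324057  1.17818778
  0.9525255 ]
in [ 0.7  -0.58  0.16]
contact 0.10600000000000002 [-0.55974691  0.28822605 -3.46274045] [0.56031768 0.08084269 0.1055325 ] 6.0083
```

View pics/w2.png

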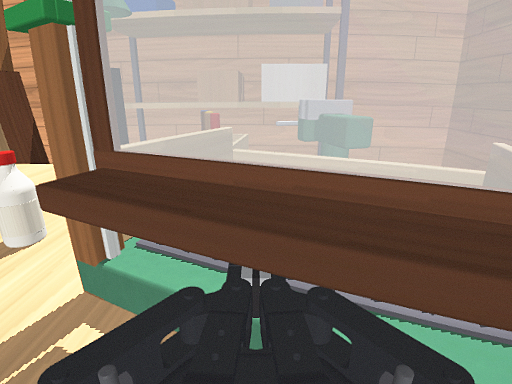

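```bash
python3 - <<'E'
from h import *
F=lambda:np.round(arm.read_ft_force(),2)
arm.line_to(tcp(.03,.2),.06);print(F())
arm.line_to(tcp(.03,.238),.03);print(F(),arm.read_tool_pos())
arm.line_to(tcp(.03,.232),.05)
arm.line_to(tcp(-.14,.232),.15);print(F(),arm.read_time())
arm.line_to(tcp(-.14,.17),.15)
c=cam("wrist");np.save("c2.npy",np.array(c,dtype=object),allow_pickle=True)
cv2.imwrite("pics/w3.png",snapshot("wrist"));print(arm.read_time())
E
```

```text
[-0.99 -0.52 -1.62]
[-0.21 -0.61 -2.73] [0.56037839 0.08102798 0.23824694]
[ 0.2   0.74 -0.27] 10.7417
11.3583
```

View pics/w3.png

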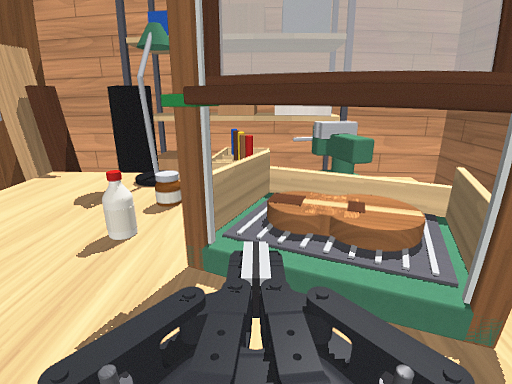

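```bash
python3 - <<'E'
from h import *
w=cv2.imread("pics/w3.png");c=tuple(x.astype(float) for x in np.load("c2.npy",allow_pickle=True))
h=cv2.cvtColor(w,cv2.COLOR_BGR2HSV);k=cv2.inRange(h,(50,120,70),(75,255,255))
for x in (165,170,175,180,183): v=np.nonzero(k[80:120,x])[0]+80;print(x,v.min() if len(v) else None,v.max() if len(v) else None)
for x in (200,230,260,300): print(x,[int(v) for v in w[90:125,x].sum(1)])
cam_z=(-c[2].T@c[3])[2];print("cam z",cam_z)
G=m+n*(.0615-.028)
for uv in ((172,94),(172,105.5)): print("green",onplane(c,uv,G,n))
for uv in ((200,106),(260,109),(300,110)): print("rail",uv,onplane(c,uv,m,n))
E
```

```text
165 95 105
170 94 105
175 94 105
180 94 105
183 94 106
200 [177, 168, 173, 162, 172, 176, 149, 169, 175, 160, 166, 173, 149, 149, 142, 149, 324, 453, 479, 479, 471, 463, 455, 462, 463, 408, 396, 393, 400, 341, 309, 324, 323, 328, 249]
230 [164, 167, 166, 159, 164, 179, 171, 173, 165, 168, 159, 171, 151, 124, 148, 374, 401, 392, 391, 395, 388, 398, 388, 388, 388, 383, 518, 510, 509, 512, 477, 371, 373, 399, 390]
260 [159, 164, 180, 169, 158, 157, 164, 161, 175, 170, 172, 174, 174, 145, 106, 389, 427, 416, 407, 385, 358, 346, 350, 372, 365, 377, 491, 469, 472, 470, 486, 346, 407, 401, 373]
300 [171, 170, 174, 158, 153, 169, 164, 179, 168, 181, 168, 173, 173, 144, 70, 430, 630, 648, 641, 635, 630, 638, 636, 645, 668, 437, 478, 484, 489, 491, 498, 385, 389, 427, 390]
cam z 0.2558704701670376
green [0.37161019 0.23023818 0.26327768]
green [0.37022337 0.23078396 0.24899013]
rail (200, 106) [0.42145955 0.17461915 0.24917252]
rail (260, 109) [0.48861974 0.14818836 0.24665634]
rail (300, 110) [0.52693147 0.13311084 0.24640635]
```

```bash
python3 - <<'E'
from h import *
arm.line_to(tcp(-.14,.222),.15)
arm.line_to(tcp(.03,.222),.15)
arm.line_to(tcp(.03,.235),.05)
arm.line_to(tcp(.03,.2448),.02);print(arm.read_ft_force(),arm.read_tool_pos())
arm.line_to(tcp(.03,.235),.05)
arm.line_to(tcp(-.14,.235),.15)
arm.line_to(tcp(-.14,.175),.15)
c=cam("wrist");w=snapshot("wrist");print(arm.read_time(),"cam z",(-c[2].T@c[3])[2])
cv2.imwrite("pics/w4.png",cv2.resize(w[60:140,150:310],(800,400),interpolation=cv2.INTER_NEAREST))
h=cv2.cvtColor(w,cv2.COLOR_BGR2HSV);k=cv2.inRange(h,(50,120,70),(75,255,255))
for x in (170,175,180): v=np.nonzero(k[80:120,x])[0]+80;print(x,v.min(),v.max(),onplane(c,(x,v.min()-.5),m+n*.0335,n)[2],onplane(c,(x,v.max()+.5),m+n*.0335,n)[2])
for x in (200,230,260,300):
    print(x,[int(v) for v in w[90:115,x].sum(1)],[onplane(c,(x,r),m,n)[2].round(4) for r in (95,100,105)])
E
```

```text
[-0.65005743 -0.45645752 -3.97978574] [0.56039108 0.08089373 0.24429144]
16.425 cam z 0.26086755623726865
170 98 109 0.2640713199495921 0.24899111855250788
175 98 109 0.26394851631212946 0.2490156724155508
180 98 109 0.2638337063216697 0.24904469712286584
200 [165, 160, 156, 169, 175, 171, 170, 175, 168, 163, 170, 174, 141, 149, 195, 210, 195, 192, 186, 171, 278, 430, 466, 470, 460] [np.float64(0.2658), np.float64(0.2605), np.float64(0.2553)]
230 [168, 169, 167, 157, 165, 170, 181, 182, 171, 179, 175, 155, 142, 147, 373, 403, 395, 390, 402, 389, 385, 384, 393, 393, 389] [np.float64(0.2653), np.float64(0.2603), np.float64(0.2553)]
260 [157, 166, 148, 170, 160, 162, 174, 172, 178, 173, 168, 159, 134, 80, 352, 390, 392, 416, 410, 405, 391, 347, 331, 350, 374] [np.float64(0.265), np.float64(0.2603), np.float64(0.2555)]
300 [160, 172, 146, 154, 162, 162, 160, 179, 160, 169, 171, 151, 141, 78, 424, 631, 642, 636, 634, 633, 628, 631, 628, 631, 637] [np.float64(0.2649), np.float64(0.2605), np.float64(0.256)]
```

View pics/w4.png

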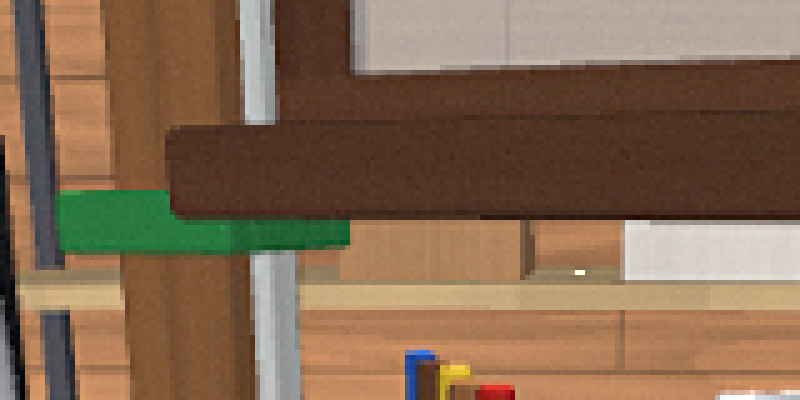

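```bash
python3 -c "
from station import ticket
print(ticket.finish_job())"
```

```text
the job is handed in; nothing more can be done
None
```

I raised the sash until the rail's bottom edge sat at about 257 mm, level with the green collar (centre about 256.5 mm by camera), backed the arm clear without touching the ukulele body, and handed the job in at about 16.5 s; no verdict was returned.

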